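Reset the stop screw of a craft punch and lock it again

ROBOT

A 6-joint arm with a two-finger parallel gripper is mounted at the origin on the work surface. World frame = base frame: x ahead of the robot, y to its left, z up, the work surface at z = 0. Lengths are in mm, angles in rad, forces in N, time in s.
With the tool pointing down it reaches from about 350 to 875 mm from the base axis. Payload 4.2 kg.
Tool frame: the origin (TCP) lies at the very end of the fingers, on their centre line; the grasp point (between the pads) lies 19 mm behind it (arm.tcp_to_grasp is the x of the grasp point in the tool frame, in mm); x points along the fingers, z is the direction in which the jaws open and shut, and the axes are right-handed (so a half turn about x gives the same grasp; the last joint's range is limited). The gripper opens to 85 mm and grips with 20 to 120 N. Pads are 22 mm wide; open, the fingers measure 114 mm over their backs; the gripper's body (76 mm by 85 mm) begins 54 mm behind the grasp point. The pads swing forward as they close: fully open they stand 13 mm farther back than shut.
Start: joints at [1.588, 0.385, 0.008, 0, -1.194, -0.259], TCP at [149.625, 606.804, 231.312] pointing down, gripper open.
Joint ranges: [-3.14, 3.14], [-1.21, 2.06], [-1.07, 1.41], [-3.16, 2.05], [-2.99, -0.16], [-3.1, 3.1]. Speed limits (rad/s): [2.79, 2.79, 3.14, 3.14, 3.14, 3.14].

INTERFACE

Orientations are given as a unit quaternion [x, y, z, w].
In Python, from bench import status, get_image, job, arm gives the robot as it stands.
- The arm moves only by the tool apply_moves, never from a script. Its argument "targets" is text: rows parted by semicolons, each of 5 numbers parted by spaces: the shift along the tool's x, y, z in mm, then the turn about the tool's x in degrees, then the gripper's target within -1 to 1 (shut at 1, half-way at 0, fully open at -1). In form: dx dy dz spin hand; .... A call has 1 to 10 rows; each row is the pose to reach, as a shift and turn from the pose commanded when the call began, along the tool's axes at that moment; what a row does not reach only later rows make up. A row lasts 1/12 s, in which the tool goes at most 41.7 mm and 7.16 degrees, less where a joint would pass 70% of its speed; a pose out of reach is approached as far as the arm can. A call with a gripper value outside its range is refused whole. The fingers move at their own pace and stop on an object; the grip force is fixed at half the most. Time passes only in rows, so rows that repeat a pose let the fingers close. It gives the time, the measured TCP pose, the force and the opening at its end, in the units of the state.
- status.read_state(): the state, without advancing time (a new reading comes with each control period).
- get_image(name): name is "scene" or "top" or "wrist"; returns a dict with "img" (384x512x3 uint8, red, green, blue), "mtx" (3x3 intrinsics, pixels), "world_from_camera" (4x4, takes a point from camera to world coordinates). Camera axes: x right, y down, z forward; pixel columns grow to the right and rows downward; lengths in mm; the calibration is good to about 2 mm. A picture is of the moment at which its call begins. There is no depth.
- job.job_done(): hands the job in, once; it reports no verdict.
The state is a dict: "clock": time; "joints": joint angles; "joint_vel": joint speeds; "joint_efforts": joint torques, N m; "position": TCP position; "ee_rot": TCP orientation; "contact_force": force on the tool from outside, world axes, zero at the start; "wrist_torque": the same for the moment, N m; "gripper_width": finger opening in mm.
Only numpy, scipy, OpenCV 4.12 (cv2) and the standard library are available. Lean on these libraries where they do the work, as an engineer would, in place of code of your own. Each camera call takes 0.05 s, during which the arm holds its last target.

TASK

The stop screw of the craft punch has worked slack. Loosen the hexagonal lock nut by an eighth of a turn or more, turn the thumb screw above it clockwise until its foot just bears on the lever underneath (stop as soon as you feel it push back, without forcing the lever down), and then tighten the nut again, firmly but without forcing it. Leave the things standing around where they are.

Things in the scene. Friction and masses are not known exactly. Their poses are not given: they have to be found in the camera images.
- punch: Aluminium punch fixed to the worktop. Origin: at worktop level under the vertical axis shared by nut and thumb screw; z up. Base plate 110 mm (x) by 200 mm (y -90 to +110), 14 mm thick; its lever runs along +y at 50 mm height to 162 mm from the axis. A bridge (84 by 44 mm, top z = 86 mm) carries a round boss 40 mm across (top z = 100 mm), washer, nut (z 103 to 119) and thumb tab (z 123 to 148).
- nut_grip (a point): Centre of the steel hexagonal lock nut, on the axis, 111 mm above the worktop. 46 mm across flats, 53 mm across corners, 16 mm high (z 103 to 119 mm); flats face +-y of this point and every 60 degrees from there. Boss and washer beneath are narrower, so fingertips may reach a little below the nut. The fingers must straddle the thumb tab above. It turns in place.
- nut (a joint): Lock nut angle, rad: 0 at the start (tight), grows anticlockwise from above (loosening), travel -0.8 to 2.2. Friction 0.25 N m. Its spring washer is free beyond 0.37 rad; turned back past that it pushes back with some 0.6 N m per rad on top of friction. 0.12 to 0.25 N m of push-back is firm, over 0.35 forced. At a standstill friction may read with either sign: watch the change.
- screw_grip (a point): Point to grip the thumb tab of the stop screw, on the axis, 141 mm above the worktop. The tab is a flat steel plate 22 mm long along x of this point, 10 mm thick along its y, from 123 to 148 mm above the worktop (4 mm of bare 14 mm shank between it and the nut). It turns in place.
- screw (a joint): Stop screw angle, rad: 0 at the start, grows clockwise from above; travel -0.3 to 2.8. Lowers the foot 2 mm per rad. Friction 0.20 N m with the nut loose, more when it is tight. The foot meets the lever at an unknown 0.3 to 1.9 rad and then pushes back with some 1.7 N m per rad on top of friction. 0.07 to 0.2 N m of push-back is just bearing, over 0.3 forced. Watch the change.
- plunger: The screw's foot, a 10 mm steel pin under the bridge; origin at the middle of its lower end, 62 mm above the worktop at the start, going down as the screw is turned clockwise. Its distance to the lever cannot be measured from outside.
- washer: Spring washer between boss and nut, 41 mm across, 3 mm thick; it turns with the nut, and its dog, 10 mm off the axis, wedges the brake inside the boss: its contact force is the nut's push-back divided by 10 mm. Origin on the axis, 103 mm above the worktop.
- caddy: Bystander: round white plastic caddy with coloured pencils, 116 mm across, about 175 mm high; origin at the middle of its underside.
- tumbler: Bystander: glass tumbler of wooden dowels, 72 mm across, 165 mm high with the dowels; origin at the middle of its underside.
- sharpener: Bystander: pencil sharpener 30 by 18 by 13 mm; origin at the middle of its underside.
- dish: Bystander: round ceramic dish 108 mm across, 26 mm high; origin at the middle of its underside.
- thrust: Hidden lug inside the bridge, 18 mm off the axis, through which the screw feels the lever's spring: its contact force is the screw's push-back divided by 18 mm. Origin on the axis at worktop level.

How it is judged:
By the outcome, as a careful person would: the job done as asked, in the order asked, and still so for the second after the job is handed in, with the robot touching nothing.
It also fails if it takes over 72 s, if anything falls off the work surface, if the arm or the gripper's body presses on something with over 40 N, if the wrist force passes 120 N, or if a joint passes its speed limit or range.

## Working session

There is one attempt and no reset: what is moved stays moved. The work goes in short steps, Python scripts to look and compute and a tool call to move; the robot and the scene stay as the last step left them, time stands still between calls to the robot, and variables do not carry over. Pictures are saved under pics/ and viewed, and the job is handed in when it is done.

Besides the shell and the picture viewer there is one more tool, called after "Emit:" as name(argument=value, ...) on one line, values as JSON. apply_moves: Moves the arm, as the interface text tells. Its arguments: {"type":"object","properties":{"targets":{"type":"string"}},"required":["targets"]}

```bash
ls; mkdir -p pics; python3 - <<'E'
from bench import status,get_image,job,arm
import cv2
print(status.read_state()); print([a for a in dir(arm) if a[0]!='_'])
for n in("scene","top","wrist"):
    d=get_image(n); cv2.imwrite(f"pics/{n}0.png",d["img"][:,:,::-1]); print(n,d["mtx"].tolist(),d["world_from_camera"].round(3).tolist())
E
```

```text
pics
{'clock': 0.0, 'joints': array([ 1.58760972e+00,  3.85579974e-01,  6.58368781e-03, -5.11263110e-04,
       -1.19397247e+00, -2.58609585e-01]), 'joint_vel': array([ 0.00049336, -0.00139439,  0.00118575, -0.00046074, -0.00079573,
        0.00072141]), 'joint_efforts': array([ 1.03226412e-03, -3.92287517e+01,  1.88398343e+01,  4.18623224e+00,
       -4.65591147e-03, -2.82378856e-06]), 'position': array([149.48700497, 606.24655161, 230.18912756]), 'ee_rot': array([-0.55609565, -0.43548453,  0.55729043, -0.43650684]), 'contact_force': array([0.2639947 , 0.09251909, 0.59661199]), 'wrist_torque': array([-0.01000852,  0.02722366, -0.04404237]), 'gripper_width': 85.58106714658389}
['IKError', 'tcp_to_grasp']
scene [[355.7560673901315, 0.0, 251.31015405428568], [0.0, 355.7560673901315, 189.77665510795993], [0.0, 0.0, 1.0]] [[0.799, 0.414, -0.435, 1000.477], [0.601, -0.542, 0.588, -469.741], [0.008, -0.732, -0.682, 701.535], [0.0, 0.0, 0.0, 1.0]]
top [[460.16339019931956, 0.0, 248.88807474994744], [0.0, 460.16339019931956, 186.94442191881222], [0.0, 0.0, 1.0]] [[0.001, -0.989, 0.147, 422.749], [-1.0, -0.004, -0.02, 53.358], [0.021, -0.147, -0.989, 1443.928], [0.0, 0.0, 0.0, 1.0]]
wrist [[345.55930795850384, 0.0, 256.00917393279633], [0.0, 345.55930795850384, 190.80839877949933], [0.0, 0.0, 1.0]] [[-0.239, -0.927, -0.289, 222.91], [-0.971, 0.228, 0.069, 586.809], [0.002, 0.297, -0.955, 373.282], [0.0, 0.0, 0.0, 1.0]]
```

View pics/scene0.png

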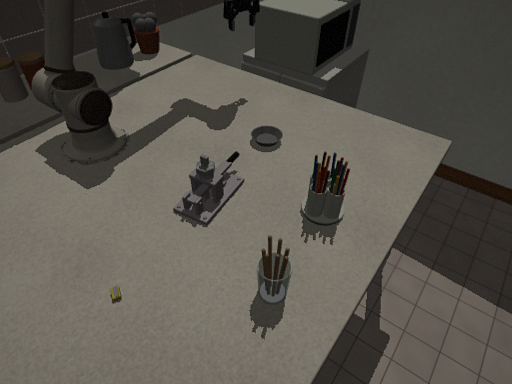

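View pics/top0.png

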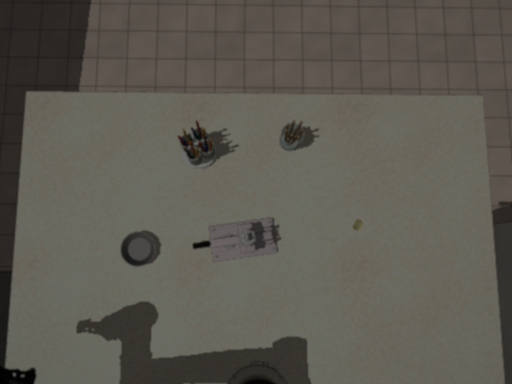

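View pics/wrist0.png

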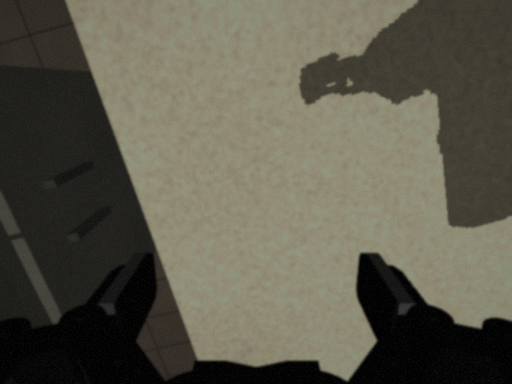

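The scene view shows the punch at about (208,185). The top view has it at (245,240) with its lever pointing left (+y), the dish at (139,249), and the caddy and tumbler further out. I'll enlarge these.

```bash
cat > h.py <<'E'
from bench import status,get_image,job,arm
import cv2,numpy as np
from scipy.spatial.transform import Rotation as R
def crop(n,c0,r0,c1,r1,s,name,gamma=0.6):
    d=get_image(n); im=d["img"][r0:r1,c0:c1,::-1]
    im=(255*(im/255.)**gamma).astype(np.uint8)
    cv2.imwrite("pics/"+name,cv2.resize(im,None,fx=s,fy=s,interpolation=cv2.INTER_CUBIC)); return d
def back(d,u,v,z):
    T=np.array(d["world_from_camera"]);r=T[:3,:3]@np.linalg.inv(d["mtx"])@[u,v,1.]
    return T[:3,3]+r*(z-T[2,3])/r[2]
def proj(d,p):
    T=np.linalg.inv(d["world_from_camera"]);q=d["mtx"]@(T[:3,:3]@np.array(p)+T[:3,3]);return q[:2]/q[2]
E
python3 - <<'E'
from h import *
crop("top",185,205,285,270,8,"t1.png");crop("scene",165,140,255,230,6,"s1.png")
E
```

```text
(no output)
```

View pics/t1.png

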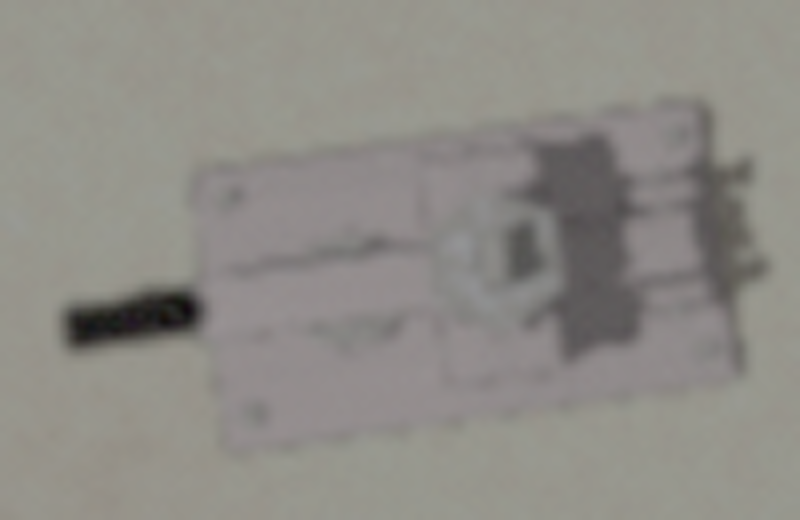

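View pics/s1.png

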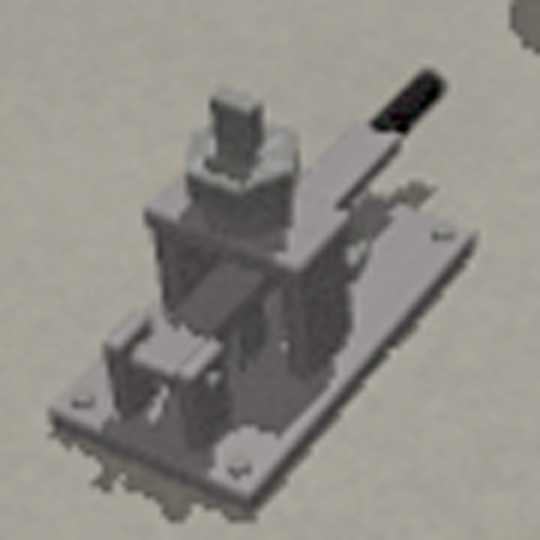

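The top crop shows the plate corners at (197,165), (705,98), (740,372) and (228,448), and the nut hexagon at about (497,256). In the scene crop, the nut is at (243,160) and the tab top at (237,97).

```bash
python3 - <<'E'
from h import *
from scipy.optimize import least_squares
d=get_image("top");s=get_image("scene")
f=lambda u,v:((u+.5)/8-.5+185,(v+.5)/8-.5+205)
g=lambda u,v:((u+.5)/6-.5+165,(v+.5)/6-.5+140)
# corners local: lever +y = image left; local +x: x=up when y=left
C=[((55,110,14),f(197,165)),((55,-90,14),f(705,98)),((-55,-90,14),f(740,372)),((-55,110,14),f(228,448))]
W=[back(d,*c[1],14) for c in C]
for w in W: print(w.round(1))
print([np.linalg.norm(W[i]-W[i-1]).round(1) for i in range(4)])
def loc(p,l):
    c,s_=np.cos(p[2]),np.sin(p[2]);return [p[0]+c*l[0]-s_*l[1],p[1]+s_*l[0]+c*l[1],l[2]]
S=[((55,-90,14),g(255,505)),((-55,-90,14),g(52,412)),((55,110,14),g(477,238))]
def res(p,a=True,b=True):
    r=[]
    if a:
        for l,q in C: r+=list(proj(d,loc(p,l))-q)
    if b:
        for l,q in S: r+=list((proj(s,loc(p,l))-q))
    return r
for a,b in((1,0),(0,1),(1,1)):
    o=least_squares(res,[450,50,0.1],args=(a,b),x_scale=[100,100,.1]);print(a,b,o.x.round(3),np.rad2deg(o.x[2]),np.abs(o.fun).max())
p=o.x
print("nut top proj scene",(proj(s,[*p[:2],119])-[165,140])*6,"tab top",(proj(s,[*p[:2],148])-[165,140])*6)
print("top nut",(proj(d,[*p[:2],119])-[185,205])*8)
for u,v in((139,249),): print(back(d,u,v,20))
print('caddy',back(d,200,155,0),back(s,323,212,0),'tumb',back(d,290,143,0),back(s,272,293,0))
E
```

```text
[515.5 146.7  14. ]
[542.  -50.5  14. ]
[436.4 -63.3  14. ]
[407.3 133.3  14. ]
[np.float64(109.0), np.float64(199.0), np.float64(106.5), np.float64(198.8)]
1 0 [4.76686e+02 3.16450e+01 1.36000e-01] 7.79746181034927 0.6420030200878273
0 1 [4.79887e+02 3.30940e+01 1.51000e-01] 8.676484077200369 0.7414823798072803
1 1 [4.78234e+02 3.25850e+01 1.45000e-01] 8.320452677470568 1.3238644508390394
nut top proj scene [238.62046014 154.41480139] tab top [233.02137927 100.9329142 ]
top nut [492.12512592 247.38219725]
[442.03147312 359.19342464  20.        ]
caddy [740.58610022 179.99996886   0.        ] [760.57072543 182.91321286   0.        ] tumb [ 781.74587875 -109.00948661    0.        ] [ 789.62311646 -103.98878901    0.        ]
```

```bash
cat >> h.py <<'E'
def plan(xy,z,yaw):
    """tool-frame shift, spin for TCP to xy,z, pointing down, jaw axis (tool z) at +-90deg+yaw(local y); both half turns; yaw in rad"""
    s=status.read_state();M=R.from_quat(s["ee_rot"]).as_matrix()
    sh=M.T@(np.array([*xy,z])-s["position"])
    jz=np.array([-np.sin(yaw),np.cos(yaw),0]);zt=M.T@jz
    a=np.degrees(np.arctan2(-zt[1],zt[2]))  # spin about x takes z to (0,-sin,cos)
    return sh.round(1),a.round(2),((a+180+180)%360-180).round(2),s["joints"].round(3),M.round(3).tolist()
E
python3 - <<'E'
from h import *
print(*plan((478,32.5),255,.145),sep="\n"); print(arm.tcp_to_grasp)
E
```

```text
[-23.7 456.3 478.8]
157.84
-22.16
[ 1.588  0.385  0.008 -0.    -1.194 -0.259]
[[-0.0, 0.971, -0.239], [-0.001, -0.239, -0.971], [-1.0, 0.0, 0.001]]
-18.700000000000003
```

Emit:
apply_moves(targets="-10 15 17 7 -1;-23 40 45 14 -1;-23 65 70 21 -1;-23 90 95 28 -1;-23 115 120 35 -1;-23 140 145 42 -1;-23 165 171 49 -1;-23 190 197 56 -1;-23 214 223 63 -1;-23 228 239 70 -1")

```text
clock: 1.18
position: [314.4, 317.4, 254.6]
ee_rot: [0.706, 0.035, -0.706, 0.035]
contact_force: [-0.0, 0.1, 0.3]
gripper_width: 85.6
```

```bash
python3 - <<'E'
from h import *
print(*plan((478,32.5),255,.145),sep="\n")
E
```

```text
[  -0.4  299.7 -134.4]
87.41
-92.59
[ 1.156  0.057 -0.364  0.    -1.15  -1.056]
[[0.0, 0.1, -0.995], [0.0, -0.995, -0.1], [-1.0, -0.0, -0.0]]
```

Emit:
apply_moves(targets="0 20 -9 -7 -1;0 50 -22 -14 -1;0 80 -36 -21 -1;0 110 -49 -28 -1;0 140 -63 -35 -1;0 170 -76 -42 -1;0 200 -90 -49 -1;0 230 -103 -56 -1;0 260 -117 -63 -1;0 280 -126 -70 -1")

```text
clock: 2.02
position: [469.4, 54.1, 254.6]
ee_rot: [0.578, 0.408, -0.577, 0.408]
contact_force: [0.1, 0.7, 0.6]
gripper_width: 85.5
```

```bash
python3 - <<'E'
from h import *
print(*plan((478,32.5),255,.145),sep="\n")
E
```

```text
[-0.4 15.3 17.5]
152.23
-27.77
[ 0.46   0.104 -0.312  0.    -1.155  0.771]
[[0.001, 0.943, -0.333], [0.0, -0.333, -0.943], [-1.0, 0.001, -0.0]]
```

Emit:
apply_moves(targets="0 5 5 -7 -1;0 10 11 -14 -1;0 14.5 15.5 -21 -1;0 14.7 15.7 -22.6 -1;0 14.7 15.7 -22.6 -1;0 14.7 15.7 -22.6 -1")

```text
clock: 2.52
position: [477.1, 36.2, 254.4]
ee_rot: [0.488, 0.512, -0.488, 0.512]
contact_force: [0.3, -0.4, 0.1]
gripper_width: 85.3
```

```bash
python3 - <<'E'
from h import *
print(*plan((478,32.5),255,.145),sep="\n")
d=get_image("wrist");cv2.imwrite("pics/w1.png",cv2.resize((255*(d["img"][:,:,::-1]/255.)**.6).astype(np.uint8),None,fx=1.5,fy=1.5))
print(proj(d,(478,32.5,148))*1.5,proj(d,(478,32.5,119))*1.5)
E
```

```text
[-0.6  0.7  3.7]
174.49
-5.51
[ 0.416  0.115 -0.299 -0.    -1.157  1.203]
[[0.0, 0.999, 0.049], [0.0, 0.049, -0.999], [-1.0, 0.0, -0.0]]
[388.02111804 280.57086345] [387.60933148 265.57413133]
```

View pics/w1.png

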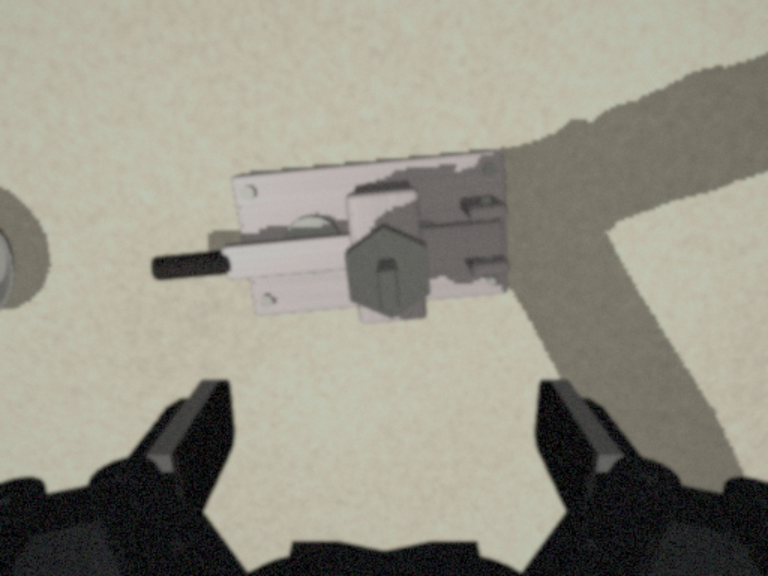

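The wrist view shows the hex nut at about (388,270) in the 1.5× picture, within about 5 px of the prediction. Next I'll take a finer crop.

```bash
python3 - <<'E'
from h import *
d=crop("wrist",215,135,305,220,7,"w2.png")
np.savez("w2.npz",T=d["world_from_camera"],m=d["mtx"])
E
```

```text
(no output)
```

View pics/w2.png

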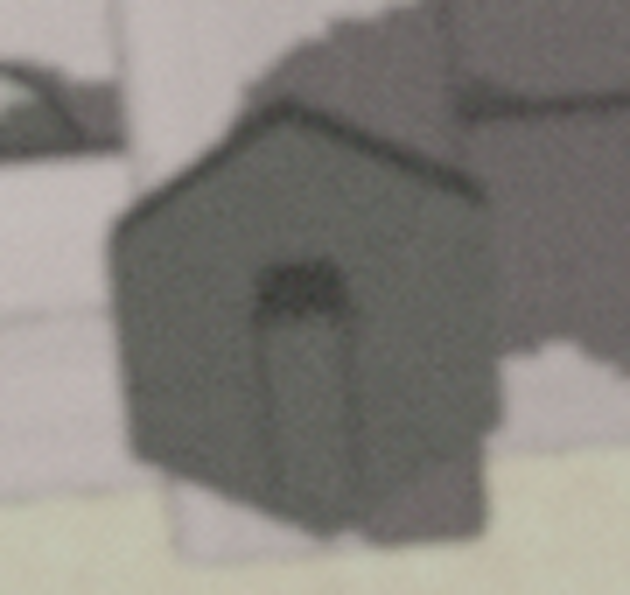

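Hex top-face corners in the crop: (287,118), (482,203), (498,425), (333,535), (137,458), (116,238).

```bash
python3 - <<'E'
from h import *
from scipy.optimize import least_squares
z=np.load("w2.npz");d=dict(world_from_camera=z["T"],mtx=z["m"])
P=[(287,118),(482,203),(498,425),(333,535),(137,458),(116,238)]
Q=[((u+.5)/7-.5+215,(v+.5)/7-.5+135) for u,v in P]
W=np.array([back(d,*q,119) for q in Q]);print(W.round(1));print(W.mean(0))
print(np.linalg.norm(W[:3]-W[3:],axis=1))
# corners at local angles 0,60.. from local x
def res(p): 
    r=[]
    for i,q in enumerate(Q):
        a=p[2]-i*np.pi/3; r+=list(proj(d,[p[0]+26.5*np.cos(a),p[1]+26.5*np.sin(a),119])-q)
    return r
o=least_squares(res,[478,32,.14],x_scale=[10,10,.1]);print(o.x,np.array(o.fun).round(2))
print(*plan(o.x[:2],255,.145),sep="\n")
E
```

```text
[[499.4  36.1 119. ]
 [490.5  12.7 119. ]
 [463.2   8.7 119. ]
 [448.   27.9 119. ]
 [456.8  52.2 119. ]
 [484.1  55.5 119. ]]
[473.65468568  32.1728299  119.        ]
[52.08785169 51.95534056 51.2986049 ]
[4.73637317e+02 3.21782129e+01 1.48361054e-01] [ 0.   -0.51  1.45  0.48  1.46 -0.78 -0.51  0.59 -0.83 -0.45 -1.59  0.8 ]
[-0.6 -3.6  4.1]
174.53
-5.47
[ 0.417  0.115 -0.299 -0.    -1.157  1.204]
[[0.0, 0.999, 0.05], [0.0, 0.05, -0.999], [-1.0, 0.0, -0.0]]
```

Emit:
apply_moves(targets="0 0 0 0 -1;15 -1 0 0 -1;35 -2 0 0 -1;55 -2 0 0 -1;60 -2 0 0 -1;60 -2 0 0 -1;60 -2 0 0 -1")

```text
clock: 3.2
position: [475.7, 36.4, 195.0]
ee_rot: [0.487, 0.512, -0.487, 0.513]
contact_force: [-0.3, 0.6, 0.9]
gripper_width: 85.5
```

```bash
python3 - <<'E'
from h import *
print(*plan((475,32.2),255,.147),sep="\n")
d=get_image("wrist")
for p in [(475,32.2,148),(475,32.2,119)]: print(proj(d,p))
np.savez("w3.npz",T=d["world_from_camera"],m=d["mtx"])
im=d["img"][:,:,::-1];cv2.imwrite("pics/w3.png",cv2.resize((255*(im[110:260,180:330]/255.)**.6).astype(np.uint8),None,fx=4,fy=4,interpolation=cv2.INTER_CUBIC))
E
```

```text
[-60.   -0.9   4.1]
174.48
-5.52
[ 4.180e-01  1.650e-01 -3.990e-01  1.000e-03 -1.007e+00  1.203e+00]
[[0.001, 0.999, 0.051], [-0.0, 0.051, -0.999], [-1.0, 0.001, 0.0]]
[260.0825772  218.64713538]
[259.55534549 202.48603204]
```

View pics/w3.png

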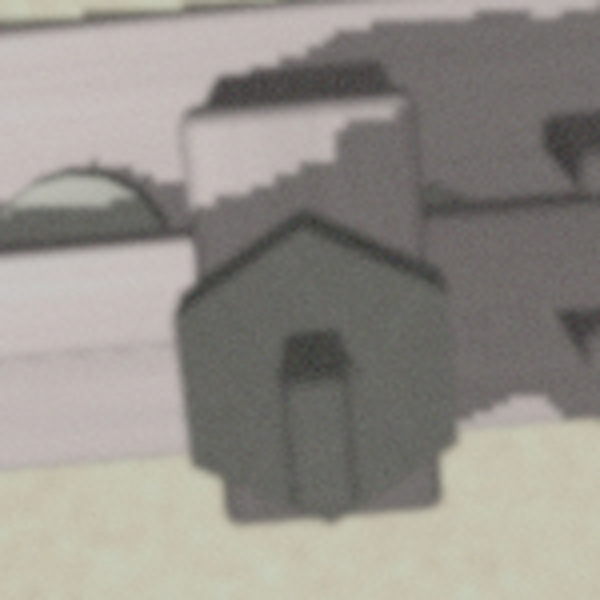

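Hex corners in this 4× crop: (308,225), (442,285), (456,437), (193,463), (181,303). Tab top corners: (283,382), (347,378), (355,508), (293,512).

```bash
python3 - <<'E'
from h import *
from scipy.optimize import least_squares
z=np.load("w3.npz");d=dict(world_from_camera=z["T"],mtx=z["m"])
f=lambda u,v:((u+.5)/4-.5+180,(v+.5)/4-.5+110)
P={0:(308,225),1:(442,285),2:(456,437),4:(193,463),5:(181,303)}
def res(p): 
    r=[]
    for i,q in P.items():
        a=p[2]-i*np.pi/3; r+=list(proj(d,[p[0]+26.5*np.cos(a),p[1]+26.5*np.sin(a),119])-f(*q))
    return r
o=least_squares(res,[478,32,.14],x_scale=[10,10,.1]);print(o.x,np.array(o.fun).round(2))
B=[((11,5),(283,382)),((11,-5),(347,378)),((-11,-5),(355,508)),((-11,5),(293,512))]
for _,q in B: print(back(d,*f(*q),148).round(1))
def r2(p):
    r=[];c,s=np.cos(p[2]),np.sin(p[2])
    for l,q in B: r+=list(proj(d,[p[0]+c*l[0]-s*l[1],p[1]+s*l[0]+c*l[1],148])-f(*q))
    return r
o=least_squares(r2,[478,32,.14],x_scale=[10,10,.1]);print(o.x,np.array(o.fun).round(2))
E
```

```text
[4.74450062e+02 3.23868572e+01 1.33849035e-01] [-0.64 -1.08  2.26  0.72  0.74  0.05 -0.54 -1.29 -1.82  1.72]
[483.2  38.3 148. ]
[484.3  29.  148. ]
[463.7  26.6 148. ]
[462.5  35.9 148. ]
[4.73371402e+02 3.24461642e+01 1.18692776e-01] [-0.63 -0.89  0.5  -0.98  0.61  1.   -0.48  1.02]
```

Emit:
apply_moves(targets="0 -1 2 -3 -1;0 -1.9 3.9 -5.1 -1;20 -1.9 3.9 -5.1 -1;45 -1.9 3.9 -5.1 -1;70 -1.9 3.9 -5.1 -1;90 -1.9 3.9 -5.1 -1;102 -1.9 3.9 -5.1 -1;106 -1.9 3.9 -5.1 -1;106 -1.9 3.9 -5.1 -1;106 -1.9 3.9 -5.1 -1")

```text
clock: 4.08
position: [474.6, 32.6, 89.5]
ee_rot: [0.465, 0.533, -0.463, 0.534]
contact_force: [0.3, 0.2, 0.3]
gripper_width: 85.2
```

```bash
python3 - <<'E'
from h import *
print(*plan((474,32.4),89,.14),sep="\n")
s=status.read_state();print(s["wrist_torque"],s["contact_force"],s["position"])
crop("scene",150,110,270,230,5,"s2.png");d=get_image("wrist");cv2.imwrite("pics/w4.png",(255*(d["img"][:,:,::-1]/255.)**.6).astype(np.uint8))
E
```

```text
[ 0.5 -0.6  0.1]
179.97
-0.03
[ 4.110e-01  2.970e-01 -5.420e-01  1.000e-03 -7.300e-01  1.299e+00]
[[0.002, 0.99, 0.139], [0.001, 0.139, -0.99], [-1.0, 0.002, -0.0]]
[ 0.01596958 -0.00722424 -0.03188216] [0.30964971 0.1695314  0.29050018] [474.58827726  32.55758277  89.49567651]
```

View pics/s2.png

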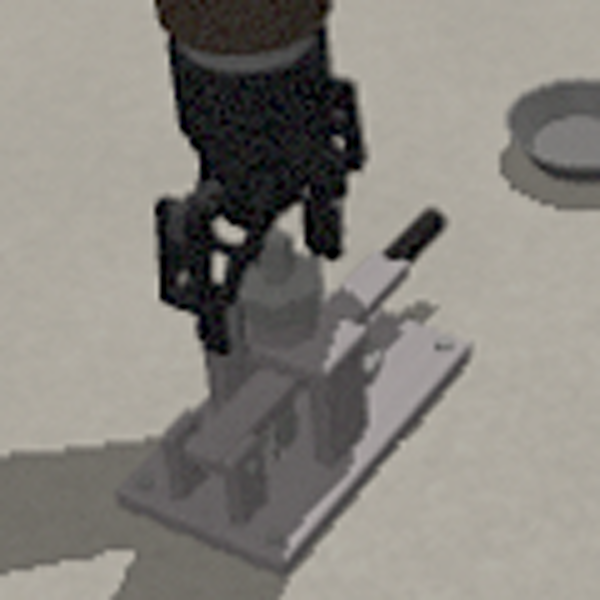

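View pics/w4.png

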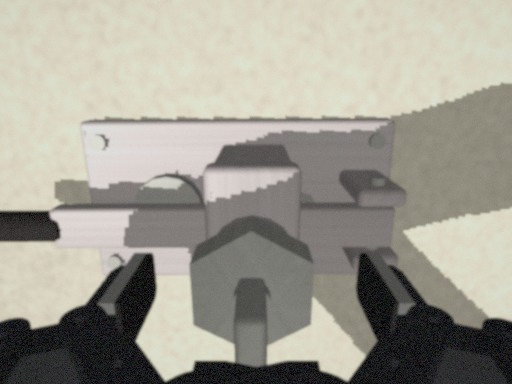

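The fingers straddle the nut evenly (columns 155 and 358, nut centre 252), and it is square with the jaws. I'll close on the nut.

Emit:
apply_moves(targets="0 0 0 0 -0.4;0 0 0 0 -0.1;0 0 0 0 0.1;0 0 0 0 1;0 0 0 0 1;0 0 0 0 1;0 0 0 0 1;0 0 0 0 1")

```text
clock: 4.85
position: [473.6, 34.1, 89.5]
ee_rot: [0.465, 0.534, -0.463, 0.533]
contact_force: [-6.0, 9.3, 8.1]
gripper_width: 45.2
```

```bash
python3 - <<'E'
from h import *
print(*plan((474,32.4),89,.14),sep="\n")
s=status.read_state();print(s["wrist_torque"],s["contact_force"],s["position"],s["gripper_width"])
crop("scene",150,110,270,230,5,"s3.png")
E
```

```text
[0.5 0.1 1.8]
179.97
-0.03
[ 0.414  0.296 -0.542 -0.003 -0.73   1.299]
[[0.002, 0.99, 0.139], [0.003, 0.139, -0.99], [-1.0, 0.002, -0.003]]
[2.97265617 1.68415287 0.08082151] [-5.98574352  9.26491365  8.10549625] [473.60741224  34.12936071  89.46829982] 45.16501403778743
```

View pics/s3.png

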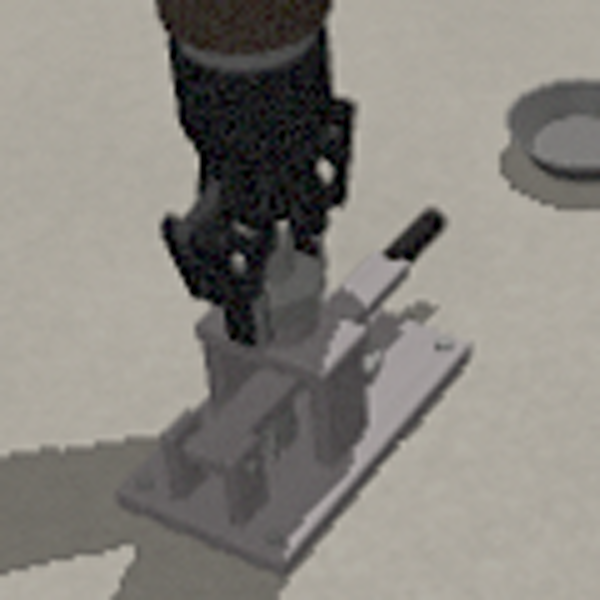

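Emit:
apply_moves(targets="0 -0.4 -0.9 0 1;0 -0.8 -1.7 0 1;0 -0.8 -1.7 0 1;0 -0.8 -1.7 -2 1;0 -0.8 -1.7 -4 1;0 -0.8 -1.7 -6 1;0 -0.8 -1.7 -6 1;0 -0.8 -1.7 -6 1")

```text
clock: 5.57
position: [473.5, 34.2, 89.5]
ee_rot: [0.436, 0.557, -0.434, 0.558]
contact_force: [-0.4, 2.3, 7.1]
gripper_width: 44.6
```

```bash
cat > st.py <<'E'
from h import *
s=status.read_state();M=R.from_quat(s["ee_rot"]).as_matrix();zt=M[:,2]
print("t",round(s["clock"],2),"T",s["wrist_torque"].round(3),"F",s["contact_force"].round(1),"P",s["position"].round(1),"w",round(s["gripper_width"],1),"yaw",round(np.degrees(np.arctan2(-zt[1],-zt[0])),2),"M",M[:2].round(3).tolist(),"j6",round(s["joints"][5],3))
E
python3 st.py
```

```text
t 5.57 T [0.828 0.431 0.327] F [-0.4  2.3  7.1] P [473.5  34.2  89.5] w 44.6 yaw 104.06 M [[0.003, 0.97, 0.243], [0.001, 0.243, -0.97]] j6 1.4
```

Emit:
apply_moves(targets="0 0 0 -5 1;0 0 0 -10 1;0 0 0 -15 1;0 0 0 -20 1;0 0 0 -20 1;0 0 0 -20 1")

```text
clock: 6.07
position: [473.5, 34.0, 89.5]
ee_rot: [0.332, 0.624, -0.331, 0.625]
contact_force: [-1.4, 1.0, 7.5]
gripper_width: 45.1
```

```bash
python3 st.py
```

```text
t 6.07 T [0.432 0.452 0.11 ] F [-1.4  1.   7.5] P [473.5  34.   89.5] w 45.1 yaw 124.02 M [[0.002, 0.829, 0.56], [0.001, 0.56, -0.829]] j6 1.749
```

Emit:
apply_moves(targets="0 0 0 -5 1;0 0 0 -10 1;0 0 0 -15 1;0 0 0 -20 1;0 0 0 -25 1;0 0 0 -30 1;0 0 0 -34 1;0 0 0 -34 1;0 0 0 -34 1")

```text
clock: 6.82
position: [473.6, 33.9, 89.4]
ee_rot: [0.135, 0.693, -0.134, 0.695]
contact_force: [-0.3, 0.8, 7.3]
gripper_width: 45.2
```

```bash
python3 st.py
```

```text
t 6.82 T [0.404 0.386 0.301] F [-0.3  0.8  7.3] P [473.6  33.9  89.4] w 45.2 yaw 158.07 M [[0.002, 0.373, 0.928], [0.0, 0.928, -0.373]] j6 2.343
```

Emit:
apply_moves(targets="0 0 0 0 0;0 0 0 0 -0.5;0 0 0 0 -1;0 0 0 0 -1;0 0 0 0 -1;-20 0 0 0 -1;-40 0 0 0 -1;-60 0 0 0 -1;-60 0 0 0 -1;-60 0 0 0 -1")

```text
clock: 7.65
position: [472.8, 33.9, 149.0]
ee_rot: [0.136, 0.693, -0.135, 0.695]
contact_force: [0.3, 0.5, -0.9]
gripper_width: 85.4
```

```bash
python3 st.py; python3 - <<'E'
from h import *
d=get_image("wrist");cv2.imwrite("pics/w5.png",(255*(d["img"][:,:,::-1]/255.)**.6).astype(np.uint8))
E
```

```text
t 7.65 T [-0.024  0.022  0.024] F [ 0.3  0.5 -0.9] P [472.8  33.9 149. ] w 85.4 yaw 157.95 M [[0.002, 0.375, 0.927], [0.001, 0.927, -0.375]] j6 2.342
```

View pics/w5.png

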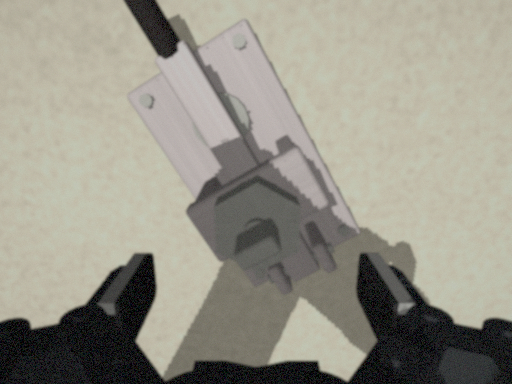

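The nut's flats are square with the jaws after the 60° turn, and the tab is at about (258,245), seemingly unturned. Now I'll spin back to face the tab and come down.

Emit:
apply_moves(targets="0 0.3 0.7 7 -1;0 0.3 0.7 14 -1;0 0.3 0.7 21 -1;0 0.3 0.7 28 -1;0 0.3 0.7 35 -1;0 0.3 0.7 42 -1;0 0.3 0.7 49 -1;0 0.3 0.7 56 -1;0 0.3 0.7 60 -1;0 0.3 0.7 60 -1")

```text
clock: 8.53
position: [472.2, 33.4, 146.8]
ee_rot: [0.463, 0.534, -0.465, 0.533]
contact_force: [-0.0, -0.4, -0.6]
gripper_width: 85.3
```

```bash
python3 st.py; python3 - <<'E'
from h import *
d=get_image("wrist");cv2.imwrite("pics/w6.png",(255*(d["img"][:,:,::-1]/255.)**.6).astype(np.uint8))
E
```

```text
t 8.53 T [-0.017 -0.    -0.017] F [-0.  -0.4 -0.6] P [472.2  33.4 146.8] w 85.3 yaw 97.89 M [[-0.003, 0.991, 0.137], [-0.001, 0.137, -0.991]] j6 1.294
```

View pics/w6.png

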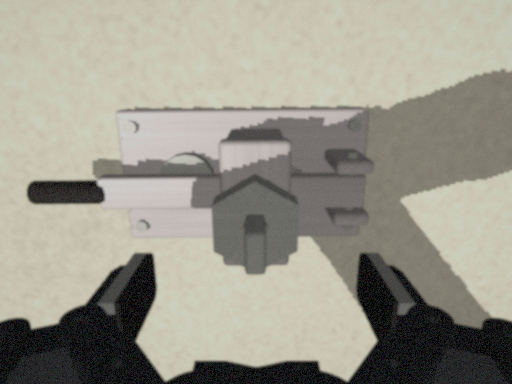

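Emit:
apply_moves(targets="10 1.5 -0.4 0 -1;20 1.5 -0.4 0 -1;23 1.5 -0.4 0 -1;23 1.5 -0.4 0 -0.5;23 1.5 -0.4 0 0;23 1.5 -0.4 0 0.5;23 1.5 -0.4 0 1;23 1.5 -0.4 0 1;23 1.5 -0.4 0 1;23 1.5 -0.4 0 1")

```text
clock: 9.42
position: [474.8, 34.3, 125.8]
ee_rot: [0.464, 0.534, -0.464, 0.534]
contact_force: [-0.2, 0.2, 4.0]
gripper_width: 8.8
```

```bash
python3 st.py; python3 -c "
from h import *
crop('scene',150,110,270,230,5,'s4.png')"
```

```text
t 9.42 T [-0.115  0.142  0.085] F [-0.2  0.2  4. ] P [474.8  34.3 125.8] w 8.8 yaw 98.01 M [[0.001, 0.99, 0.139], [-0.0, 0.139, -0.99]] j6 1.296
```

View pics/s4.png

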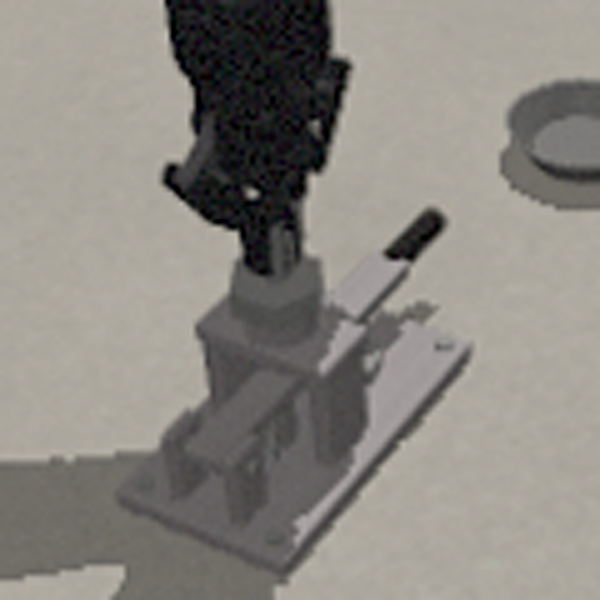

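Emit:
apply_moves(targets="0 0 0 1 1;0 0 0 2 1;0 0 0 3 1;0 0 0 4 1;0 0 0 5 1;0 0 0 6 1;0 0 0 6 1;0 0 0 6 1")

```text
clock: 10.13
position: [474.8, 34.3, 125.8]
ee_rot: [0.492, 0.508, -0.492, 0.508]
contact_force: [-1.5, -1.0, 5.1]
gripper_width: 8.7
```

```bash
python3 st.py
```

```text
t 10.13 T [-0.261  0.337  0.099] F [-1.5 -1.   5.1] P [474.8  34.3 125.8] w 8.7 yaw 91.91 M [[0.001, 0.999, 0.033], [-0.0, 0.033, -0.999]] j6 1.189
```

Emit:
apply_moves(targets="0 0 0 1 1;0 0 0 2 1;0 0 0 3 1;0 0 0 4 1")

```text
clock: 10.47
position: [474.8, 34.2, 125.8]
ee_rot: [0.509, 0.491, -0.509, 0.491]
contact_force: [-1.0, -2.1, 4.7]
gripper_width: 8.6
```

```bash
python3 st.py
```

```text
t 10.47 T [-0.371  0.361  0.165] F [-1.  -2.1  4.7] P [474.8  34.2 125.8] w 8.6 yaw 87.89 M [[0.001, 0.999, -0.037], [-0.0, -0.037, -0.999]] j6 1.119
```

Emit:
apply_moves(targets="0 0 0 1 1;0 0 0 2 1;0 0 0 3 1;0 0 0 4 1")

```text
clock: 10.8
position: [474.8, 34.2, 125.8]
ee_rot: [0.526, 0.472, -0.526, 0.473]
contact_force: [-1.1, -1.4, 5.2]
gripper_width: 9.1
```

```bash
python3 st.py
```

```text
t 10.8 T [-0.384  0.379  0.255] F [-1.1 -1.4  5.2] P [474.8  34.2 125.8] w 9.1 yaw 83.89 M [[0.0, 0.994, -0.106], [-0.0, -0.106, -0.994]] j6 1.049
```

Emit:
apply_moves(targets="0 0 0 1 1;0 0 0 2 1;0 0 0 2 1")

```text
clock: 11.05
position: [474.8, 34.1, 125.7]
ee_rot: [-0.534, -0.463, 0.534, -0.464]
contact_force: [-0.8, -0.9, 6.0]
gripper_width: 8.5
```

```bash
python3 st.py
```

```text
t 11.05 T [-0.49   0.308  0.151] F [-0.8 -0.9  6. ] P [474.8  34.1 125.7] w 8.5 yaw 81.89 M [[0.0, 0.99, -0.141], [-0.0, -0.141, -0.99]] j6 1.014
```

Emit:
apply_moves(targets="0 0 0 0 1;0 0 0 0 1")

```text
clock: 11.22
position: [474.8, 34.1, 125.8]
ee_rot: [-0.534, -0.463, 0.534, -0.464]
contact_force: [-0.9, -1.1, 4.4]
gripper_width: 8.6
```

```bash
python3 st.py
```

```text
t 11.22 T [-0.432  0.363  0.107] F [-0.9 -1.1  4.4] P [474.8  34.1 125.8] w 8.6 yaw 81.91 M [[0.0, 0.99, -0.141], [-0.0, -0.141, -0.99]] j6 1.015
```

Emit:
apply_moves(targets="0 0 0 1 1;0 0 0 2 1")

```text
clock: 11.38
position: [474.8, 34.1, 125.8]
ee_rot: [-0.542, -0.454, 0.542, -0.454]
contact_force: [-1.7, -2.1, 5.0]
gripper_width: 8.5
```

```bash
python3 st.py
```

```text
t 11.38 T [-0.449  0.322  0.143] F [-1.7 -2.1  5. ] P [474.8  34.1 125.8] w 8.5 yaw 79.89 M [[0.0, 0.984, -0.175], [-0.001, -0.175, -0.984]] j6 0.979
```

```bash
cat > av.py <<'E'
from h import *
L=[]
for i in range(7):
    s=status.read_state();L.append([s["wrist_torque"][2],s["joint_efforts"][5],s["contact_force"][2]]);get_image("wrist") if i<6 else 0
L=np.array(L);zt=R.from_quat(s["ee_rot"]).as_matrix()[:,2]
print("t",round(s["clock"],2),"yaw",round(np.degrees(np.arctan2(-zt[1],-zt[0])),2),"mz",L[:,0].round(3),"mean",L[:,0].mean().round(3),"j6eff",L[:,1].mean().round(3),"sd",L[:,1].std().round(3),"F",s["contact_force"].round(1),"w",round(s["gripper_width"],1))
E
python3 av.py
```

```text
t 11.68 yaw 79.92 mz [0.143 0.155 0.027 0.064 0.054 0.08  0.074] mean 0.085 j6eff -0.11 sd 0.043 F [-0.2 -3.1  4.9] w 8.9
```

Emit:
apply_moves(targets="0 0 0 1 1;0 0 0 2 1;0 0 0 3 1;0 0 0 3 1")

```text
clock: 12.02
position: [474.8, 34.1, 125.8]
ee_rot: [-0.554, -0.439, 0.554, -0.44]
contact_force: [-0.2, -1.7, 5.1]
gripper_width: 8.8
```

```bash
python3 av.py
```

```text
t 12.32 yaw 76.92 mz [0.087 0.081 0.135 0.086 0.057 0.091 0.05 ] mean 0.084 j6eff -0.104 sd 0.033 F [-0.9 -1.9  6. ] w 8.6
```

```bash
cat > mv.py <<'E'
from h import *
s=status.read_state();zt=R.from_quat(s["ee_rot"]).as_matrix()[:,2]
print("t",round(s["clock"],2),"yaw",round(np.degrees(np.arctan2(-zt[1],-zt[0])),2),"mz",s["wrist_torque"][2].round(3),"j6e",s["joint_efforts"][5].round(3),"v6",s["joint_vel"][5].round(3),"Fz",s["contact_force"].round(1))
E
```

Emit:
apply_moves(targets="0 0 0 1 1;0 0 0 2 1")

```text
clock: 12.48
position: [474.8, 34.0, 125.8]
ee_rot: [-0.561, -0.43, 0.561, -0.43]
contact_force: [-1.6, -2.8, 5.9]
gripper_width: 8.8
```

```bash
python3 mv.py
```

```text
t 12.48 yaw 74.89 mz 0.2 j6e -0.058 v6 -0.209 Fz [-1.6 -2.8  5.9]
```

Emit:
apply_moves(targets="0 0 0 1 1;0 0 0 2 1")

```text
clock: 12.65
position: [474.8, 34.0, 125.8]
ee_rot: [-0.569, -0.42, 0.569, -0.42]
contact_force: [-1.1, -2.3, 4.9]
gripper_width: 8.8
```

```bash
python3 mv.py
```

```text
t 12.65 yaw 72.89 mz 0.174 j6e -0.066 v6 -0.207 Fz [-1.1 -2.3  4.9]
```

Emit:
apply_moves(targets="0 0 0 1 1;0 0 0 2 1")

```text
clock: 12.82
position: [474.8, 33.9, 125.8]
ee_rot: [-0.576, -0.41, 0.576, -0.41]
contact_force: [-0.9, -1.5, 5.3]
gripper_width: 8.8
```

```bash
python3 mv.py
```

```text
t 12.82 yaw 70.89 mz 0.188 j6e -0.066 v6 -0.208 Fz [-0.9 -1.5  5.3]
```

Emit:
apply_moves(targets="0 0 0 1 1;0 0 0 2 1")

```text
clock: 12.98
position: [474.7, 33.9, 125.7]
ee_rot: [-0.583, -0.4, 0.583, -0.4]
contact_force: [-1.8, -2.5, 5.8]
gripper_width: 8.6
```

```bash
python3 mv.py
```

```text
t 12.98 yaw 68.89 mz 0.164 j6e -0.066 v6 -0.209 Fz [-1.8 -2.5  5.8]
```

Emit:
apply_moves(targets="0 0 0 1 1;0 0 0 2 1")

```text
clock: 13.15
position: [474.7, 33.9, 125.8]
ee_rot: [-0.59, -0.389, 0.59, -0.39]
contact_force: [-0.7, -2.3, 5.2]
gripper_width: 8.5
```

```bash
python3 mv.py
```

```text
t 13.15 yaw 66.89 mz 0.166 j6e -0.066 v6 -0.207 Fz [-0.7 -2.3  5.2]
```

Emit:
apply_moves(targets="0 0 0 1 1;0 0 0 2 1")

```text
clock: 13.32
position: [474.7, 33.9, 125.7]
ee_rot: [-0.597, -0.379, 0.597, -0.38]
contact_force: [-1.3, -3.7, 6.0]
gripper_width: 8.8
```

```bash
python3 mv.py
```

```text
t 13.32 yaw 64.89 mz 0.177 j6e -0.066 v6 -0.205 Fz [-1.3 -3.7  6. ]
```

Emit:
apply_moves(targets="0 0 0 1 1;0 0 0 2 1")

```text
clock: 13.48
position: [474.7, 33.8, 125.8]
ee_rot: [-0.603, -0.369, 0.603, -0.369]
contact_force: [-0.7, -2.8, 6.1]
gripper_width: 8.7
```

```bash
python3 mv.py
```

```text
t 13.48 yaw 62.89 mz 0.172 j6e -0.066 v6 -0.208 Fz [-0.7 -2.8  6.1]
```

Emit:
apply_moves(targets="0 0 0 1 1;0 0 0 2 1")

```text
clock: 13.65
position: [474.7, 33.8, 125.8]
ee_rot: [-0.609, -0.358, 0.61, -0.359]
contact_force: [-0.6, -1.5, 5.8]
gripper_width: 8.6
```

```bash
python3 mv.py
```

```text
t 13.65 yaw 60.89 mz 0.213 j6e -0.066 v6 -0.208 Fz [-0.6 -1.5  5.8]
```

Emit:
apply_moves(targets="0 0 0 1 1;0 0 0 2 1")

```text
clock: 13.82
position: [474.7, 33.8, 125.8]
ee_rot: [-0.616, -0.347, 0.616, -0.348]
contact_force: [-1.0, -3.5, 6.0]
gripper_width: 8.4
```

```bash
python3 mv.py
```

```text
t 13.82 yaw 58.9 mz 0.253 j6e -0.066 v6 -0.209 Fz [-1.  -3.5  6. ]
```

Emit:
apply_moves(targets="0 0 0 1 1;0 0 0 2 1")

```text
clock: 13.98
position: [474.7, 33.8, 125.8]
ee_rot: [-0.622, -0.336, 0.622, -0.337]
contact_force: [-1.5, -3.0, 5.5]
gripper_width: 9.2
```

```bash
python3 mv.py
```

```text
t 13.98 yaw 56.89 mz 0.196 j6e -0.066 v6 -0.208 Fz [-1.5 -3.   5.5]
```

Emit:
apply_moves(targets="0 0 0 1 1;0 0 0 2 1")

```text
clock: 14.15
position: [474.6, 33.7, 125.8]
ee_rot: [-0.627, -0.326, 0.628, -0.326]
contact_force: [-0.4, -3.6, 5.6]
gripper_width: 8.9
```

```bash
python3 mv.py
```

```text
t 14.15 yaw 54.9 mz 0.17 j6e -0.067 v6 -0.206 Fz [-0.4 -3.6  5.6]
```

Emit:
apply_moves(targets="0 0 0 1 1;0 0 0 2 1")

```text
clock: 14.32
position: [474.6, 33.7, 125.8]
ee_rot: [-0.633, -0.315, 0.633, -0.315]
contact_force: [-0.9, -3.1, 6.1]
gripper_width: 8.5
```

```bash
python3 mv.py
```

```text
t 14.32 yaw 52.9 mz 0.247 j6e -0.067 v6 -0.206 Fz [-0.9 -3.1  6.1]
```

Emit:
apply_moves(targets="0 0 0 1 1;0 0 0 2 1")

```text
clock: 14.48
position: [474.6, 33.7, 125.8]
ee_rot: [-0.638, -0.303, 0.639, -0.304]
contact_force: [-1.1, -2.9, 4.8]
gripper_width: 8.5
```

```bash
python3 mv.py
```

```text
t 14.48 yaw 50.89 mz 0.223 j6e -0.067 v6 -0.208 Fz [-1.1 -2.9  4.8]
```

```bash
python3 av.py
```

```text
t 14.78 yaw 50.91 mz [0.223 0.149 0.111 0.086 0.072 0.09  0.131] mean 0.123 j6eff -0.109 sd 0.042 F [-1.7 -4.5  5.2] w 8.8
```

Emit:
apply_moves(targets="0 0 0 1 1;0 0 0 2 1")

```text
clock: 14.95
position: [474.6, 33.6, 125.8]
ee_rot: [-0.643, -0.292, 0.644, -0.293]
contact_force: [-1.0, -3.4, 5.6]
gripper_width: 8.8
```

```bash
python3 mv.py
```

```text
t 14.95 yaw 48.89 mz 0.152 j6e -0.059 v6 -0.209 Fz [-1.  -3.4  5.6]
```

Not in contact yet (0.15 after the restart). I'll carry on.

Emit:
apply_moves(targets="0 0 0 1 1;0 0 0 2 1")

```text
clock: 15.12
position: [474.6, 33.6, 125.8]
ee_rot: [-0.648, -0.281, 0.649, -0.282]
contact_force: [-1.4, -2.5, 6.2]
gripper_width: 8.6
```

```bash
python3 mv.py
```

```text
t 15.12 yaw 46.89 mz 0.241 j6e -0.067 v6 -0.208 Fz [-1.4 -2.5  6.2]
```

Emit:
apply_moves(targets="0 0 0 1 1;0 0 0 2 1")

```text
clock: 15.28
position: [474.5, 33.6, 125.8]
ee_rot: [-0.653, -0.27, 0.654, -0.27]
contact_force: [-0.3, -3.0, 6.3]
gripper_width: 9.0
```

```bash
python3 mv.py
```

```text
t 15.28 yaw 44.89 mz 0.215 j6e -0.067 v6 -0.206 Fz [-0.3 -3.   6.3]
```

Emit:
apply_moves(targets="0 0 0 1 1;0 0 0 2 1")

```text
clock: 15.45
position: [474.5, 33.5, 125.8]
ee_rot: [-0.658, -0.258, 0.658, -0.259]
contact_force: [-2.1, -3.2, 6.7]
gripper_width: 8.7
```

```bash
python3 mv.py
```

```text
t 15.45 yaw 42.89 mz 0.222 j6e -0.067 v6 -0.207 Fz [-2.1 -3.2  6.7]
```

Emit:
apply_moves(targets="0 0 0 1 1;0 0 0 2 1")

```text
clock: 15.62
position: [474.5, 33.6, 125.8]
ee_rot: [-0.662, -0.247, 0.663, -0.247]
contact_force: [-1.4, -4.4, 6.2]
gripper_width: 9.0
```

```bash
python3 mv.py
```

```text
t 15.62 yaw 40.89 mz 0.177 j6e -0.067 v6 -0.207 Fz [-1.4 -4.4  6.2]
```

Emit:
apply_moves(targets="0 0 0 1 1;0 0 0 2 1")

```text
clock: 15.78
position: [474.4, 33.5, 125.8]
ee_rot: [-0.666, -0.235, 0.667, -0.236]
contact_force: [-1.6, -4.0, 6.0]
gripper_width: 8.9
```

```bash
python3 mv.py
```

```text
t 15.78 yaw 38.89 mz 0.261 j6e -0.067 v6 -0.209 Fz [-1.6 -4.   6. ]
```

Emit:
apply_moves(targets="0 0 0 1 1;0 0 0 2 1")

```text
clock: 15.95
position: [474.4, 33.5, 125.7]
ee_rot: [-0.67, -0.223, 0.671, -0.224]
contact_force: [-1.3, -4.5, 6.2]
gripper_width: 8.5
```

```bash
python3 mv.py
```

```text
t 15.95 yaw 36.89 mz 0.221 j6e -0.067 v6 -0.207 Fz [-1.3 -4.5  6.2]
```

Emit:
apply_moves(targets="0 0 0 1 1;0 0 0 2 1")

```text
clock: 16.12
position: [474.4, 33.5, 125.8]
ee_rot: [-0.674, -0.212, 0.675, -0.212]
contact_force: [-1.2, -3.4, 6.7]
gripper_width: 8.8
```

```bash
python3 mv.py
```

```text
t 16.12 yaw 34.89 mz 0.271 j6e -0.067 v6 -0.205 Fz [-1.2 -3.4  6.7]
```

Emit:
apply_moves(targets="0 0 0 1 1;0 0 0 2 1")

```text
clock: 16.28
position: [474.4, 33.5, 125.8]
ee_rot: [-0.678, -0.2, 0.679, -0.201]
contact_force: [-1.6, -3.0, 6.6]
gripper_width: 8.7
```

```bash
python3 mv.py
```

```text
t 16.28 yaw 32.89 mz 0.238 j6e -0.067 v6 -0.208 Fz [-1.6 -3.   6.6]
```

Emit:
apply_moves(targets="0 0 0 1 1;0 0 0 2 1")

```text
clock: 16.45
position: [474.3, 33.5, 125.8]
ee_rot: [-0.681, -0.188, 0.682, -0.189]
contact_force: [-2.3, -3.5, 6.8]
gripper_width: 8.9
```

```bash
python3 mv.py
```

```text
t 16.45 yaw 30.9 mz 0.225 j6e -0.067 v6 -0.208 Fz [-2.3 -3.5  6.8]
```

Emit:
apply_moves(targets="0 0 0 1 1;0 0 0 2 1")

```text
clock: 16.62
position: [474.3, 33.4, 125.8]
ee_rot: [-0.684, -0.176, 0.685, -0.177]
contact_force: [-1.6, -3.7, 7.2]
gripper_width: 8.7
```

```bash
python3 mv.py
```

```text
t 16.62 yaw 28.89 mz 0.185 j6e -0.067 v6 -0.208 Fz [-1.6 -3.7  7.2]
```

Emit:
apply_moves(targets="0 0 0 1 1;0 0 0 2 1")

```text
clock: 16.78
position: [474.3, 33.4, 125.7]
ee_rot: [-0.687, -0.164, 0.688, -0.165]
contact_force: [-1.3, -4.0, 6.4]
gripper_width: 8.4
```

```bash
python3 mv.py
```

```text
t 16.78 yaw 26.89 mz 0.21 j6e -0.067 v6 -0.209 Fz [-1.3 -4.   6.4]
```

Emit:
apply_moves(targets="0 0 0 1 1;0 0 0 2 1")

```text
clock: 16.95
position: [474.2, 33.4, 125.7]
ee_rot: [-0.69, -0.152, 0.691, -0.153]
contact_force: [-2.0, -3.9, 6.9]
gripper_width: 9.0
```

```bash
python3 mv.py
```

```text
t 16.95 yaw 24.89 mz 0.24 j6e -0.067 v6 -0.208 Fz [-2.  -3.9  6.9]
```

Emit:
apply_moves(targets="0 0 0 1 1;0 0 0 2 1")

```text
clock: 17.12
position: [474.2, 33.4, 125.7]
ee_rot: [-0.693, -0.14, 0.694, -0.141]
contact_force: [-2.5, -4.1, 6.2]
gripper_width: 8.5
```

```bash
python3 mv.py
```

```text
t 17.12 yaw 22.89 mz 0.179 j6e -0.067 v6 -0.206 Fz [-2.5 -4.1  6.2]
```

Emit:
apply_moves(targets="0 0 0 1 1;0 0 0 2 1")

```text
clock: 17.28
position: [474.2, 33.4, 125.7]
ee_rot: [-0.695, -0.128, 0.696, -0.129]
contact_force: [-1.6, -3.3, 6.7]
gripper_width: 8.3
```

```bash
python3 mv.py
```

```text
t 17.28 yaw 20.89 mz 0.166 j6e -0.067 v6 -0.207 Fz [-1.6 -3.3  6.7]
```

Emit:
apply_moves(targets="0 0 0 1 1;0 0 0 2 1")

```text
clock: 17.45
position: [474.2, 33.4, 125.8]
ee_rot: [-0.697, -0.115, 0.698, -0.117]
contact_force: [-1.8, -4.3, 7.1]
gripper_width: 8.8
```

```bash
python3 mv.py
```

```text
t 17.45 yaw 18.89 mz 0.19 j6e -0.067 v6 -0.206 Fz [-1.8 -4.3  7.1]
```

Emit:
apply_moves(targets="0 0 0 1 1;0 0 0 2 1")

```text
clock: 17.62
position: [474.1, 33.4, 125.8]
ee_rot: [-0.699, -0.103, 0.7, -0.104]
contact_force: [-1.9, -4.4, 7.7]
gripper_width: 8.7
```

```bash
python3 mv.py
```

```text
t 17.62 yaw 16.88 mz 0.203 j6e -0.067 v6 -0.209 Fz [-1.9 -4.4  7.7]
```

Emit:
apply_moves(targets="0 0 0 1 1;0 0 0 2 1")

```text
clock: 17.78
position: [474.1, 33.3, 125.8]
ee_rot: [-0.701, -0.091, 0.702, -0.092]
contact_force: [-2.2, -4.1, 6.4]
gripper_width: 8.4
```

```bash
python3 mv.py
```

```text
t 17.78 yaw 14.89 mz 0.232 j6e -0.067 v6 -0.206 Fz [-2.2 -4.1  6.4]
```

Emit:
apply_moves(targets="0 0 0 1 1;0 0 0 2 1")

```text
clock: 17.95
position: [474.0, 33.3, 125.7]
ee_rot: [-0.702, -0.079, 0.703, -0.08]
contact_force: [-1.9, -4.2, 7.2]
gripper_width: 8.7
```

```bash
python3 mv.py
```

```text
t 17.95 yaw 12.89 mz 0.172 j6e -0.067 v6 -0.207 Fz [-1.9 -4.2  7.2]
```

Emit:
apply_moves(targets="0 0 0 1 1;0 0 0 2 1")

```text
clock: 18.12
position: [474.0, 33.3, 125.8]
ee_rot: [-0.703, -0.066, 0.704, -0.068]
contact_force: [-2.3, -4.3, 7.9]
gripper_width: 9.1
```

```bash
python3 mv.py
```

```text
t 18.12 yaw 10.89 mz 0.149 j6e -0.067 v6 -0.208 Fz [-2.3 -4.3  7.9]
```

Emit:
apply_moves(targets="0 0 0 1 1;0 0 0 2 1")

```text
clock: 18.28
position: [474.0, 33.3, 125.8]
ee_rot: [-0.704, -0.054, 0.706, -0.055]
contact_force: [-1.5, -4.2, 6.7]
gripper_width: 8.4
```

```bash
python3 mv.py
```

```text
t 18.28 yaw 8.89 mz 0.182 j6e -0.067 v6 -0.207 Fz [-1.5 -4.2  6.7]
```

Emit:
apply_moves(targets="0 0 0 1 1;0 0 0 2 1")

```text
clock: 18.45
position: [473.9, 33.3, 125.8]
ee_rot: [-0.705, -0.042, 0.706, -0.043]
contact_force: [-3.3, -3.4, 7.2]
gripper_width: 9.2
```

```bash
python3 mv.py
```

```text
t 18.45 yaw 6.89 mz 0.224 j6e -0.066 v6 -0.205 Fz [-3.3 -3.4  7.2]
```

Emit:
apply_moves(targets="0 0 0 1 1;0 0 0 2 1")

```text
clock: 18.62
position: [473.9, 33.3, 125.8]
ee_rot: [-0.706, -0.029, 0.707, -0.031]
contact_force: [-2.6, -3.3, 7.7]
gripper_width: 9.2
```

```bash
python3 mv.py
```

```text
t 18.62 yaw 4.89 mz 0.215 j6e -0.066 v6 -0.205 Fz [-2.6 -3.3  7.7]
```

Emit:
apply_moves(targets="0 0 0 1 1;0 0 0 2 1")

```text
clock: 18.78
position: [473.9, 33.3, 125.7]
ee_rot: [-0.706, -0.017, 0.708, -0.018]
contact_force: [-2.5, -4.8, 8.0]
gripper_width: 9.0
```

```bash
python3 mv.py
```

```text
t 18.78 yaw 2.89 mz 0.225 j6e -0.072 v6 -0.208 Fz [-2.5 -4.8  8. ]
```

Emit:
apply_moves(targets="0 0 0 1 1;0 0 0 2 1")

```text
clock: 18.95
position: [473.9, 33.3, 125.7]
ee_rot: [-0.706, -0.005, 0.708, -0.006]
contact_force: [-1.9, -3.6, 7.3]
gripper_width: 9.0
```

```bash
python3 mv.py
```

```text
t 18.95 yaw 0.89 mz 0.23 j6e -0.099 v6 -0.208 Fz [-1.9 -3.6  7.3]
```

Emit:
apply_moves(targets="0 0 0 1 1;0 0 0 2 1")

```text
clock: 19.12
position: [473.9, 33.3, 125.7]
ee_rot: [-0.706, 0.007, 0.708, 0.006]
contact_force: [-2.5, -3.7, 7.4]
gripper_width: 9.1
```

```bash
python3 mv.py
```

```text
t 19.12 yaw -1.1 mz 0.223 j6e -0.133 v6 -0.208 Fz [-2.5 -3.7  7.4]
```

```bash
python3 av.py
```

```text
t 19.42 yaw -1.08 mz [0.223 0.172 0.155 0.197 0.113 0.117 0.165] mean 0.163 j6eff -0.174 sd 0.041 F [-2.6 -4.1  7.4] w 8.7
```

Emit:
apply_moves(targets="0 0 0 0.8 1;0 0 0 1.5 1")

```text
clock: 19.58
position: [473.9, 33.3, 125.7]
ee_rot: [-0.706, 0.017, 0.708, 0.015]
contact_force: [-3.0, -3.4, 7.0]
gripper_width: 8.8
```

```bash
python3 mv.py; python3 av.py
```

```text
t 19.58 yaw -2.58 mz 0.284 j6e -0.203 v6 -0.142 Fz [-3.  -3.4  7. ]
t 19.88 yaw -2.57 mz [0.284 0.172 0.222 0.189 0.198 0.216 0.218] mean 0.214 j6eff -0.22 sd 0.028 F [-2.6 -3.6  7.7] w 8.4
```

The foot has made contact. The standstill torque rose by about 0.12 N m over the baseline, with a slope of 0.031 N m/°, which matches 1.7 N m/rad. I'll release and turn to the nut.

Emit:
apply_moves(targets="0 0 0 0 0.5;0 0 0 0 0;0 0 0 0 -1;0 0 0 0 -1;0 0 0 0 -1;0 0 0 0 -1;-6 0 0 0 -1;-12 0 0 0 -1;-18 0 0 0 -1;-18 0 0 0 -1")

```text
clock: 20.72
position: [475.7, 34.7, 145.1]
ee_rot: [0.708, -0.015, -0.706, -0.016]
contact_force: [1.1, -0.3, -0.0]
gripper_width: 85.3
```

Emit:
apply_moves(targets="0 0 0 -6 -1;0 0 0 -12 -1;0 0 0 -18 -1;0 0 0 -24 -1;0 0 0 -30 -1;0 0 0 -36 -1;0 0 0 -40.6 -1;0 0 0 -40.6 -1;0 0 0 -40.6 -1")

```text
clock: 21.47
position: [474.7, 34.4, 143.5]
ee_rot: [0.669, 0.23, -0.669, 0.23]
contact_force: [0.7, 0.5, -0.6]
gripper_width: 85.5
```

```bash
python3 st.py; python3 - <<'E'
from h import *
d=get_image("wrist");cv2.imwrite("pics/w7.png",(255*(d["img"][:,:,::-1]/255.)**.6).astype(np.uint8))
s=status.read_state();M=R.from_quat(s["ee_rot"]).as_matrix();print((M.T@(np.array([473.6,34,89.5])-s["position"])).round(2))
E
```

```text
t 21.47 T [-0.071 -0.001 -0.055] F [ 0.7  0.5 -0.6] P [474.7  34.4 143.5] w 85.5 yaw 37.94 M [[0.0, 0.615, -0.789], [0.0, -0.789, -0.615]] j6 0.248
[53.97 -0.33  1.07]
```

View pics/w7.png

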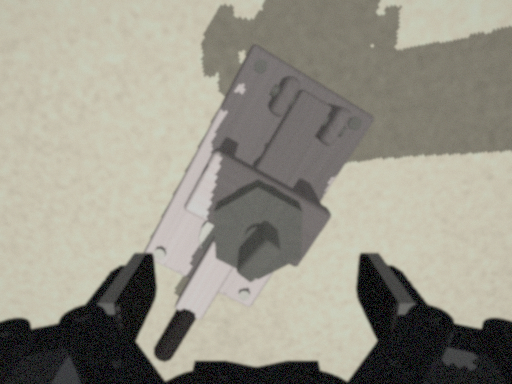

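The wrist view shows the nut's flats square with the jaws, centred at column 258, and the tab at its turned angle. I'll descend and grip.

Emit:
apply_moves(targets="15 -0.3 1.1 0 -1;30 -0.3 1.1 0 -1;45 -0.3 1.1 0 -1;54 -0.3 1.1 0 -1;54 -0.3 1.1 0 -1;54 -0.3 1.1 0 -0.4;54 -0.3 1.1 0 0.1;54 -0.3 1.1 0 1;54 -0.3 1.1 0 1;54 -0.3 1.1 0 1")

```text
clock: 22.35
position: [473.9, 34.0, 90.4]
ee_rot: [0.669, 0.231, -0.668, 0.231]
contact_force: [-2.9, -0.5, 6.1]
gripper_width: 44.7
```

```bash
python3 st.py; python3 av.py;python3 -c "
from h import *
crop('scene',150,110,270,230,5,'s5.png')"
```

```text
t 22.35 T [-0.124  0.545  0.028] F [-2.9 -0.5  6.1] P [473.9  34.   90.4] w 44.7 yaw 38.09 M [[0.001, 0.617, -0.787], [0.0, -0.787, -0.617]] j6 0.25
t 22.65 yaw 38.09 mz [ 0.028  0.044 -0.012 -0.02  -0.012 -0.035  0.028] mean 0.003 j6eff -0.009 sd 0.002 F [-2.1  0.6  4.9] w 45.1
```

View pics/s5.png

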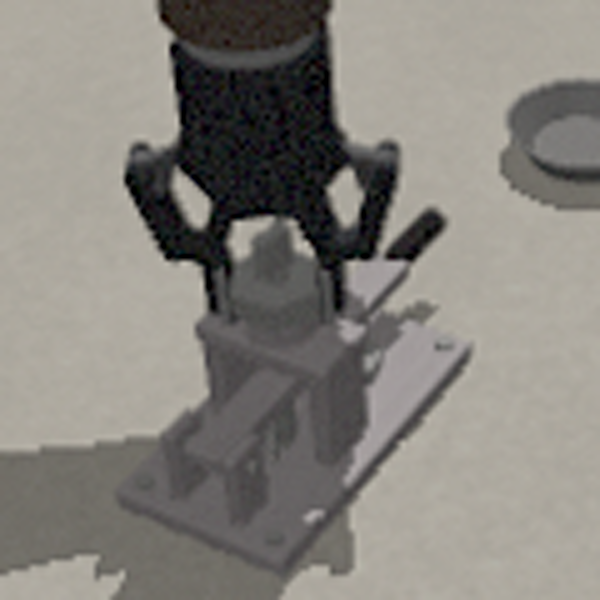

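Emit:
apply_moves(targets="0 0 0 3 1;0 0 0 7 1;0 0 0 11 1;0 0 0 15 1;0 0 0 19 1;0 0 0 23 1;0 0 0 26 1;0 0 0 28 1;0 0 0 29 1;0 0 0 30 1")

```text
clock: 23.53
position: [473.8, 33.9, 90.4]
ee_rot: [0.706, 0.05, -0.705, 0.05]
contact_force: [-2.1, 0.4, 6.4]
gripper_width: 45.2
```

```bash
python3 mv.py; python3 av.py
```

```text
t 23.53 yaw 8.1 mz 0.252 j6e -0.124 v6 -0.206 Fz [-2.1  0.4  6.4]
t 23.83 yaw 8.08 mz [ 0.252  0.136 -0.045 -0.043  0.043 -0.008  0.051] mean 0.055 j6eff -0.033 sd 0.073 F [-2.1 -0.7  6.4] w 44.8
```

Emit:
apply_moves(targets="0 0 0 1 1;0 0 0 2 1;0 0 0 3 1;0 0 0 4 1")

```text
clock: 24.17
position: [473.8, 33.9, 90.5]
ee_rot: [0.707, 0.025, -0.706, 0.025]
contact_force: [-2.8, -0.3, 6.3]
gripper_width: 45.4
```

```bash
python3 mv.py; python3 av.py
```

```text
t 24.17 yaw 4.1 mz 0.258 j6e -0.115 v6 -0.208 Fz [-2.8 -0.3  6.3]
t 24.47 yaw 4.07 mz [ 0.258 -0.004 -0.074 -0.033 -0.046 -0.005 -0.007] mean 0.013 j6eff -0.028 sd 0.071 F [-1.9 -0.6  6. ] w 45.2
```

Emit:
apply_moves(targets="0 0 0 1 1;0 0 0 2 1;0 0 0 3 1;0 0 0 4 1")

```text
clock: 24.8
position: [473.7, 33.9, 90.5]
ee_rot: [0.707, 0.001, -0.707, 0.001]
contact_force: [-2.3, -0.3, 5.9]
gripper_width: 45.3
```

```bash
python3 mv.py; python3 av.py
```

```text
t 24.8 yaw 0.1 mz 0.234 j6e -0.115 v6 -0.208 Fz [-2.3 -0.3  5.9]
t 25.1 yaw 0.08 mz [ 0.234  0.076 -0.004 -0.036 -0.014 -0.047 -0.045] mean 0.023 j6eff -0.028 sd 0.071 F [-2.1 -1.   6.6] w 45.0
```

Emit:
apply_moves(targets="0 0 0 1 1;0 0 0 2 1;0 0 0 3 1;0 0 0 4 1;0 0 0 5 1;0 0 0 6 1")

```text
clock: 25.6
position: [473.7, 33.9, 90.4]
ee_rot: [0.706, -0.036, -0.706, -0.036]
contact_force: [-2.6, 0.2, 6.1]
gripper_width: 44.9
```

```bash
python3 mv.py; python3 av.py
```

```text
t 25.6 yaw -5.89 mz 0.272 j6e -0.146 v6 -0.205 Fz [-2.6  0.2  6.1]
t 25.9 yaw -5.92 mz [ 0.272  0.063  0.003 -0.008 -0.051  0.026  0.059] mean 0.052 j6eff -0.055 sd 0.072 F [-3.8 -1.6  6.3] w 44.8
```

Emit:
apply_moves(targets="0 0 0 1 1;0 0 0 2 1;0 0 0 3 1;0 0 0 4 1")

```text
clock: 26.23
position: [473.7, 33.9, 90.4]
ee_rot: [0.705, -0.061, -0.704, -0.061]
contact_force: [-2.9, -0.1, 7.2]
gripper_width: 45.5
```

```bash
python3 mv.py; python3 av.py
```

```text
t 26.23 yaw -9.89 mz 0.333 j6e -0.184 v6 -0.207 Fz [-2.9 -0.1  7.2]
t 26.53 yaw -9.91 mz [ 0.333  0.118  0.051  0.013 -0.003  0.048 -0.01 ] mean 0.079 j6eff -0.092 sd 0.072 F [-2.3  0.1  6.9] w 45.2
```

Emit:
apply_moves(targets="0 0 0 1 1;0 0 0 2 1;0 0 0 3 1;0 0 0 4 1;0 0 0 5 1;0 0 0 6 1")

```text
clock: 27.03
position: [473.7, 33.9, 90.4]
ee_rot: [0.701, -0.098, -0.7, -0.097]
contact_force: [-2.5, -0.1, 6.2]
gripper_width: 44.9
```

```bash
python3 mv.py; python3 av.py
```

```text
t 27.03 yaw -15.87 mz 0.392 j6e -0.249 v6 -0.206 Fz [-2.5 -0.1  6.2]
t 27.33 yaw -15.89 mz [0.392 0.19  0.076 0.122 0.069 0.091 0.131] mean 0.153 j6eff -0.159 sd 0.072 F [-2.1 -0.8  6.1] w 45.0
```

Emit:
apply_moves(targets="0 0 0 1 1;0 0 0 2 1;0 0 0 3 1;0 0 0 3.5 1")

```text
clock: 27.67
position: [473.7, 33.9, 90.4]
ee_rot: [0.697, -0.119, -0.697, -0.119]
contact_force: [-2.7, 0.4, 6.9]
gripper_width: 45.1
```

```bash
python3 mv.py; python3 av.py
```

```text
t 27.67 yaw -19.35 mz 0.446 j6e -0.401 v6 -0.095 Fz [-2.7  0.4  6.9]
t 27.97 yaw -19.35 mz [0.446 0.291 0.228 0.251 0.258 0.236 0.262] mean 0.282 j6eff -0.293 sd 0.056 F [-2.2 -0.6  6.4] w 44.9
```

Extrapolated push-back on the nut is 0.17–0.20 N m, which counts as firm. I'll release and retreat.

Emit:
apply_moves(targets="0 0 0 0 0.1;0 0 0 0 -0.3;0 0 0 0 -1;0 0 0 0 -1;0 0 0 0 -1;0 0 0 0 -1;-20 0 0 0 -1;-50 0 0 0 -1;-80 0 0 0 -1;-110 0 0 0 -1")

```text
clock: 28.8
position: [473.2, 33.8, 200.4]
ee_rot: [-0.697, 0.12, 0.697, 0.119]
contact_force: [1.0, 0.3, -0.2]
gripper_width: 85.4
```

Emit:
apply_moves(targets="-10 0 0 0 -1;-10 0 0 0 -1;-10 0 0 0 -1")

```text
clock: 29.05
position: [473.4, 34.0, 209.3]
ee_rot: [0.697, -0.119, -0.697, -0.12]
contact_force: [0.8, 0.2, -1.5]
gripper_width: 85.2
```

```bash
python3 st.py; python3 - <<'E'
from h import *
d=get_image("wrist");cv2.imwrite("pics/w8.png",(255*(d["img"][:,:,::-1]/255.)**.6).astype(np.uint8))
np.savez("w8.npz",T=d["world_from_camera"],m=d["mtx"])
crop("wrist",205,120,305,220,6,"w8c.png")
d=get_image("scene");cv2.imwrite("pics/s6.png",(255*(d["img"][:,:,::-1]/255.)**.6).astype(np.uint8))
E
```

```text
t 29.05 T [-0.033  0.014  0.024] F [ 0.8  0.2 -1.5] P [473.4  34.  209.3] w 85.2 yaw -19.45 M [[0.0, -0.333, -0.943], [0.001, -0.943, 0.333]] j6 -0.754
```

View pics/w8c.png

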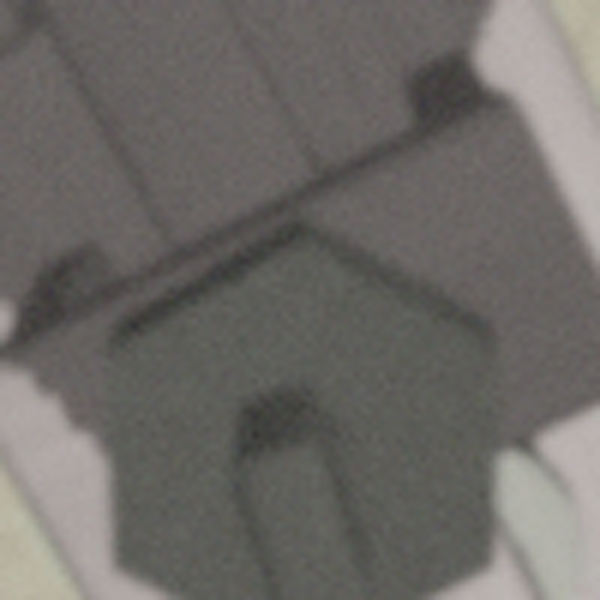

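View pics/s6.png

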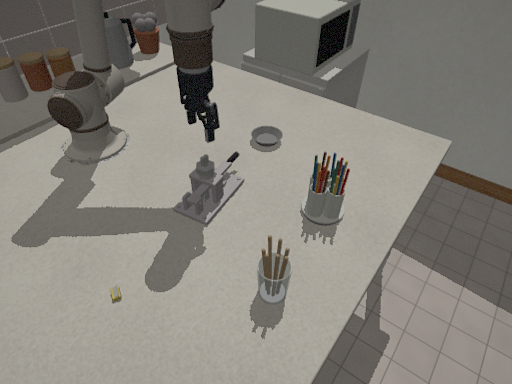

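The nut is still square with the jaws. The tab sits about 17° from them, as commanded. The bystanders are at the same pixels as at the start, and nothing is touching the robot. I'll hand in.

```bash
python3 -c "
from bench import job
print(job.job_done())"
```

```text
the job is handed in; nothing more can be done
None
```

I loosened the nut, set the stop screw just bearing on the lever and re-tightened the nut. I handed the job in at about 29 s of the 72 s allowed; no verdict was reported.

- **Loosening:** I turned the nut 60° anticlockwise, more than the eighth of a turn (45°) asked. The finger opening stayed at about 45 mm wherever I read it, so the nut did not slip in the jaws.
- **Thumb screw:** I turned it about 100° clockwise, until the push-back began to rise steadily, plus a few degrees. The torque readings put the final push-back at 0.09–0.12 N m. Going by the angle turned since contact it would be about 0.17 N m. These don't agree, but both are inside the 0.07–0.2 N m window.
- **Tightening:** I turned the nut back 57.5°, to about 2.5° short of where it started. I estimate the push-back at 0.17–0.20 N m, inside the firm range of 0.12–0.25. The last standstill reading was higher, 0.27 N m above baseline. I put that down to friction left by the slow final step and did not count it.
- **Last checks:** In the last pictures the nut and tab were at the expected angles and the caddy, tumbler, sharpener and dish had not moved. The gripper was open, about 90 mm above its nut grip and clear of everything. I did not measure the screw's push-back again after tightening the nut.

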